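# Start the square-head bolt in the welding fixture

## Task

The big square-head bolt on the welding fixture stands in its threaded boss with the thread not caught yet. Turn it backward (anticlockwise from above) until you feel it drop off the thread start, let it settle, then screw it forward one full turn in all from there, and finish while still gripping its head, holding it still. Leave the tube offcut, the hammer and the red magnet where they lie.

Things in the scene. Friction and masses are not known exactly. Their poses are not given: they have to be found in the camera images.
- fixture: Blue welding fixture fixed to the bench: base plate 200 x 170 x 12 mm, origin at the centre of the plate's underside on the bench top, z up. The bolt's upright axis passes through the origin. A 25 mm square steel tube lies across it, centred 78 mm along +x, top 37 mm above the bench; two yellow stops at 80 mm along -x, tops 32 mm above the bench.
- boss: Threaded steel boss on the fixture plate round the bolt's axis, 54 mm across; underside 12 mm and mouth 54 mm above the bench. The origin is the centre of its underside. Where its thread starts cannot be seen.
- bolt: The bolt's yellow-plated square head, 34 x 34 x 26 mm tall (48 mm over the corners), red stripe on top from the centre along its +x. Origin: centre of its underside, on the bolt's axis, 86 mm above the bench at the start; flats square to its x and y, which start parallel to the fixture's. The threaded shank below, 29 mm across, goes into the boss. Weighs 0.5 to 0.7 kg, cannot be lifted out.
- head_top (a point): Centre of the top face of the bolt's head, 112 mm above the bench at the start.
- turn (a joint): Bolt's turn, rad: 0 at the start, positive forward (clockwise from above), negative backward; turns easily (0.04 N m). It starts resting on the flat lead-in of the thread: 0.3 to 1.4 rad backward (differs each time) that ends and the bolt, if not held up, drops 6 mm on to the thread. Turned forward without that it binds within 1.7 rad.
- sink (a joint): How far the bolt has sunk, m: 0 at the start, about 0.006 after the drop, then 0.006 more per forward turn, so a gripping hand must go down with it (1.5 mm per quarter turn); about 0.012 when started by one full turn. The thread ends at about 0.016.
- offcut: Bystander: loose steel square tube offcut, 40 x 40 mm, 90 mm long along its x; origin at the centre of its underside.
- hammer: Bystander: loose hammer lying on the bench along its x, about 260 mm long, its head at +x.
- magnet: Bystander: loose red welding magnet, a disc 60 mm across and 16 mm thick with a 24 mm stub, 30 mm tall in all; origin at the centre of its underside.

How it is judged:
On the way:
1. the bolt, turned backward, has dropped off the thread start (sunk more than 4 mm while turned more than 0.2 rad backward) (value of joint turn below -0.2 rad and value of joint sink above 0.004 m), for 0.1 s.
At the end, for the whole second after the job is handed in: The bolt has sunk 12 mm in all (within 1.7 mm: the 6 mm drop and one forward turn, give or take a quarter), stands still, and the fingers still grip its head (more than 4 N) (value of joint sink between 0.0103 and 0.0137 m and velocity of joint turn between -0.1 and 0.1 rad/s and contact force between the fingers and bolt above 4 N); the arm keeps its last pose, push and grip.
It fails at once if the bolt screwed in well past one turn (sunk more than 14.5 mm) (value of joint sink above 0.0145 m).
It fails at once if the tube offcut pushed away (more than 20 mm) (distance of offcut from where it was at the start of the episode above 0.02 m).
It fails at once if the hammer pushed away (more than 20 mm) (distance of hammer from where it was at the start of the episode above 0.02 m).
It fails at once if the magnet pushed away (more than 20 mm) (distance of magnet from where it was at the start of the episode above 0.02 m).
It also fails if it takes over 64 s, if anything falls off the work surface, if the arm or the gripper's body presses on something with over 40 N, if the wrist force passes 120 N, or if a joint passes its speed limit or range.

## Robot

A 6-joint arm with a two-finger parallel gripper is mounted at the origin on the work surface. World frame = base frame: x ahead of the robot, y to its left, z up, the work surface at z = 0. Lengths are in m, angles in rad, forces in N, time in s.
With the tool pointing down it reaches from about 0.325 to 0.9 m from the base axis. Payload 3.5 kg.
Tool frame: the origin (TCP) lies midway between the tips of the shut fingers; the grasp point (between the pads) lies 19 mm behind it; z points along the fingers, y is the line along which they close (so a half turn about z gives the same grasp; the last joint's range is limited). The gripper opens to 85 mm and grips with 20 to 120 N. Pads are 22 mm wide; open, the fingers measure 114 mm over their backs; the gripper's body (76 mm by 85 mm) begins 54 mm behind the grasp point. The pads swing forward as they close: fully open they stand 13 mm farther back than shut.
Start: joints at [-1.383, 0.276, -0.026, 1.268, 0, 1.467], TCP at [0.179, -0.599, 0.231] pointing down, gripper open.
Joint ranges: [-3.12, 3.12], [-0.85, 1.88], [-1.08, 1.24], [-1.95, 2.15], [-1.57, 1.53], [-3.14, 3.14]. Speed limits (rad/s): [2.57, 2.57, 3.14, 3.14, 3.14, 3.14].

## Interface

Orientations are given as a unit quaternion [w, x, y, z].
In Python, from plant import arm gives the robot as it stands.
- The arm moves only by the shell command python3 -m pendant 'ROWS' [OPENING] [FORCE]. ROWS is JSON, a list that holds one entry, the list of rows, each a list of 4 numbers: the shift along the tool's x, y, z in mm, then the turn about the tool's z in rad. A call has 1 to 20 rows; each row shifts and turns the commanded pose from where the row before left it, along the tool's axes as they then stand; what a row does not reach is not made up. A row lasts 1/8 s, in which the tool goes at most 62.5 mm and 10.7 degrees, less where a joint would pass 70% of its speed; a pose out of reach is approached as far as the arm can. A call with a gripper value outside its range is refused whole. OPENING is the closure, from 0 (fully open) to 1 (shut), set as the call begins (- or left out, the last holds). The fingers move at their own pace and stop on an object; FORCE is the grip in N (left out, the last holds). Time passes only in rows, so rows that do not move let the fingers close. It gives the time, the measured TCP pose, the force, the opening and the grip force at its end, in the units of the state.
- arm.observe(): the state, without advancing time (a new reading comes with each control period).
- arm.camera(name): name is "scene" or "top" or "wrist"; returns (picture, depth): 480x640x3 uint8, red, green, blue; 480x640 float32, m along the optical axis (not along the pixel's ray), 0 where there is no reading.
- arm.camera_model(name): a dict with "mtx" (3x3 intrinsics, pixels), "k1" (the pictures are not rectified: a ray, as slopes to the right and down, at radius r is drawn at 1 + k1 r^2 times it, then the intrinsics apply), "world_to_cam" (4x4, takes a point from world to camera coordinates); the wrist camera has in their place "T_tool_cam" (4x4, takes a point from camera to tool coordinates, whose origin is the TCP and whose axes are the flange's). Camera axes: x right, y up, looking along -z (the intrinsics and any distortion apply to the point x, -y, -z); pixel columns grow to the right and rows downward; lengths in m; the calibration is good to about 2 mm. A picture is of the moment at which its call begins: read the wrist's pose just before it. camera_model takes no time and is no camera call.
- arm.sign_off(): hands the job in; it is judged then, once.
The state is a dict: "time": time; "joint_positions": joint angles; "qvel": joint speeds; "tau": joint torques, N m; "ee_pos": TCP position; "tcp_rot": TCP orientation; "wrist_force": force on the tool from outside, world axes, zero at the start; "wrist_torque": the same for the moment, N m; "grip_width": finger opening in m; "grasp_force": force on a finger pad.
Only numpy, scipy, OpenCV 4.12 (cv2) and the standard library are available. Lean on these libraries where they do the work, as an engineer would, in place of code of your own. Each camera call takes 0.05 s, during which the arm holds its last target. There are 200 camera calls.

## Working session

There is one attempt and no reset: what is moved stays moved. The work goes in short steps, Python scripts to look and compute and a shell command to move; the robot and the scene stay as the last step left them, time stands still between calls to the robot, and variables do not carry over. Pictures are saved under pics/ and viewed, at most 10 in all, crops included, and the job is handed in when it is done.

```bash
mkdir -p pics; ls; cat > h.py <<'E'
import numpy as np,cv2
from plant import arm
def save(name,f):
    im,d=arm.camera(name); cv2.imwrite(f'pics/{f}.png',im[:,:,::-1]); np.save(f'pics/{f}.npy',d); return im,d
def world(name,u,v,d,T=None):
    m=arm.camera_model(name);K=np.array(m['mtx']);k=m['k1']
    p=cv2.undistortPoints(np.array([[[u,v]]],float),K,np.array([k,0,0,0,0.]))[0,0]
    c=np.array([p[0]*d,-p[1]*d,-d,1])
    return (np.linalg.inv(np.array(m['world_to_cam']))@c)[:3]
E
python3 - <<'E'
from h import *
s=arm.observe();print(s['time'],s['ee_pos'],s['tcp_rot'],s['wrist_force'],s['grip_width'],s['grasp_force'])
save('top','top');save('scene','scene')
E
```

```text
pics
0.0 [ 0.17904631 -0.59796285  0.2301369 ] [-1.13997707e-03  9.89448368e-01  1.44881422e-01 -3.93254895e-05] [-0.94004649 -0.05602663 -0.43843655] 0.08526643323606796 0.0
```

View pics/top.png

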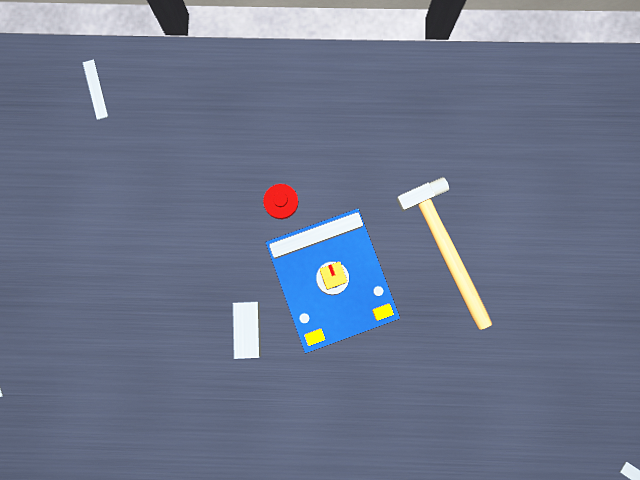

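View pics/scene.png

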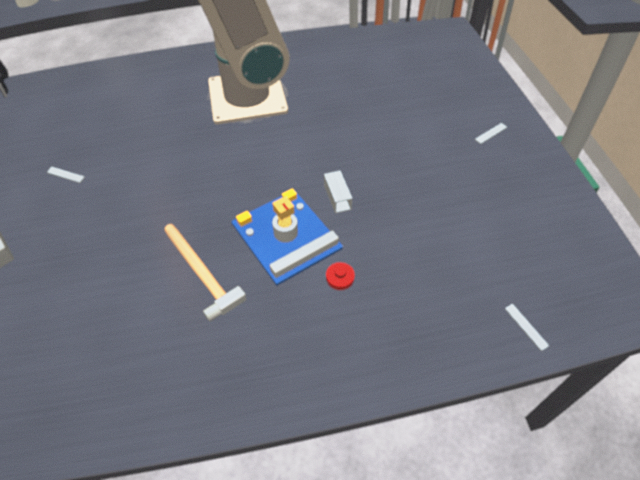

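The top view shows the bolt head at about (333,276) with its stripe pointing up the picture. The magnet is at (281,201), the offcut at (246,330) and the hammer to the right at about (450,260). Next I'll measure the head from depth.

```bash
python3 - <<'E'
from h import *
im=cv2.imread('pics/top.png');d=np.load('pics/top.npy')
def blob(mask):
    v,u=np.nonzero(mask);return np.array([world('top',a,b,d[b,a]) for a,b in zip(u,v)])
roi=np.zeros(d.shape,bool);roi[250:310,305:365]=1
P=blob(roi&(d>0));Q=P[(P[:,2]>.1)&(P[:,2]<.125)]
r=cv2.minAreaRect((Q[:,:2]*1000).astype(np.float32));print('head',len(Q),Q.mean(0),np.median(Q[:,2]),r)
B=P[(P[:,2]>.045)&(P[:,2]<.06)];r=cv2.minAreaRect((B[:,:2]*1000).astype(np.float32));print('boss',len(B),r)
hsv=cv2.cvtColor(im,cv2.COLOR_BGR2HSV)
blue=(hsv[...,0]>98)&(hsv[...,0]<118)&(hsv[...,1]>180)
P=blob(blue&(d>0));r=cv2.minAreaRect((P[:,:2]*1000).astype(np.float32));print('plate',len(P),r,np.median(P[:,2]))
for n,u,v in [('corner',266,243),('c',360,210),('c',399,319),('c',306,352),('mag',281,201),('off',234,303),('off',258,302),('off',259,358),('off',234,358),('ham',409,201),('ham',440,184),('ham',486,325),('stripe',331,268)]:
    print(n,world('top',u,v,d[v,u]).round(4))
c=cv2.resize(im[190:370,220:460],(800,600),interpolation=cv2.INTER_CUBIC);cv2.imwrite('pics/crop.png',c)
E
```

```text
Traceback (most recent call last):
  File "h.py", line 6, in world
    m=arm.camera_model(name);K=np.array(m['mtx']);k=m['k1']
ValueError: time passes only in moves, steps and waits
```

```bash
sed -i 's/^def world/from functools import lru_cache\n@lru_cache\ndef model(n): return arm.camera_model(n)\ndef world/; s/m=arm.camera_model(name)/m=model(name)/' h.py; python3 - <<'E'
from h import *
im=cv2.imread('pics/top.png');d=np.load('pics/top.npy')
def blob(mask):
    v,u=np.nonzero(mask);return np.array([world('top',a,b,d[b,a]) for a,b in zip(u,v)])
roi=np.zeros(d.shape,bool);roi[250:310,305:365]=1
P=blob(roi&(d>0));Q=P[(P[:,2]>.1)&(P[:,2]<.125)]
r=cv2.minAreaRect((Q[:,:2]*1000).astype(np.float32));print('head',len(Q),Q.mean(0),np.median(Q[:,2]),r)
B=P[(P[:,2]>.045)&(P[:,2]<.06)];r=cv2.minAreaRect((B[:,:2]*1000).astype(np.float32));print('boss',len(B),r)
hsv=cv2.cvtColor(im,cv2.COLOR_BGR2HSV)
blue=(hsv[...,0]>98)&(hsv[...,0]<118)&(hsv[...,1]>180)
P=blob(blue&(d>0));r=cv2.minAreaRect((P[:,:2]*1000).astype(np.float32));print('plate',len(P),r,np.median(P[:,2]))
for n,u,v in [('corner',266,243),('c',360,210),('c',399,319),('c',306,352),('mag',281,201),('off',234,303),('off',258,302),('off',259,358),('off',234,358),('ham',409,201),('ham',440,184),('ham',486,325),('stripe',331,268)]:
    print(n,world('top',u,v,d[v,u]).round(4))
print(model('wrist'))
c=cv2.resize(im[190:370,220:460],(800,600),interpolation=cv2.INTER_CUBIC);cv2.imwrite('pics/crop.png',c)
E
```

```text
head 495 [0.51900971 0.02107244 0.11129991] 0.11134812240821756 ((519.3622436523438, 20.949140548706055), (34.048851013183594, 34.07288360595703), 21.569557189941406)
boss 346 ((518.9013671875, 21.494779586791992), (52.321590423583984, 52.12582015991211), 1.203311562538147)
plate 8475 ((519.7006225585938, 21.03020477294922), (199.23779296875, 169.24404907226562), 21.353839874267578) 0.012115314482245676
corner [0.5786 0.1344 0.0138]
c [ 0.6414 -0.0257  0.0018]
c [ 0.4559 -0.0946 -0.0036]
c [0.3976 0.0615 0.0134]
mag [0.648  0.1097 0.0339]
off [0.4748 0.181  0.0413]
off [0.4778 0.1431 0.0273]
off [0.3852 0.1404 0.0027]
off [ 0.3839  0.1829 -0.0012]
ham [ 0.6548 -0.1072  0.0231]
ham [ 0.6846 -0.159   0.0267]
ham [ 0.4496 -0.233   0.0263]
stripe [0.5296 0.0246 0.1142]
{'mtx': array([[351.02038587,   0.        , 322.0260501 ],
       [  0.        , 351.02038587, 241.50545117],
       [  0.        ,   0.        ,   1.        ]]), 'k1': 0.009519449705595984, 'T_tool_cam': array([[ 3.21860708e-04,  9.52558100e-01,  3.04356639e-01,
         7.92423948e-02],
       [ 9.99999942e-01, -2.73064838e-04, -2.02888842e-04,
        -2.94873261e-04],
       [-1.10154313e-04,  3.04356686e-01, -9.52558132e-01,
        -1.42389024e-01],
       [ 0.00000000e+00,  0.00000000e+00,  0.00000000e+00,
         1.00000000e+00]])}
```

View pics/crop.png

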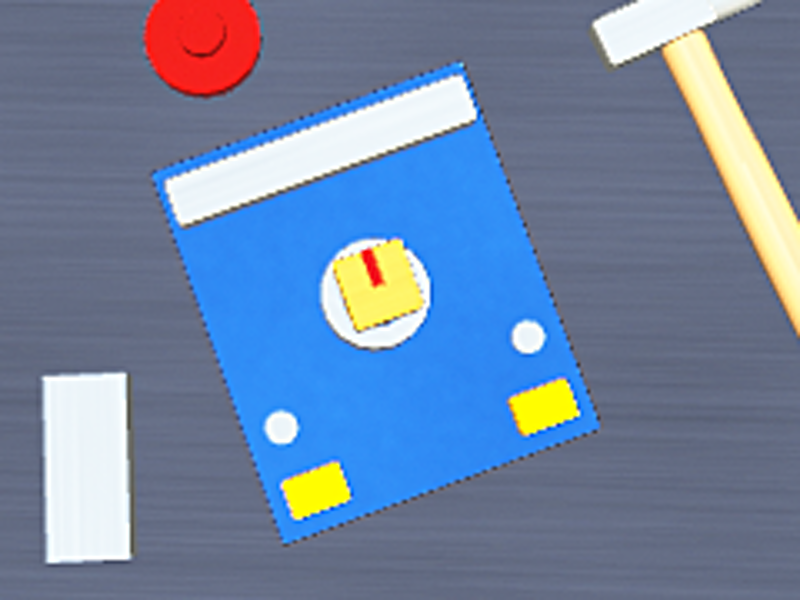

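The head centre is (0.519, 0.021) with its top at z≈0.112, and it is turned about 21.5° (0.375 rad). The tool is at 0.29 rad. I'll fly over high, then check alignment.

```bash
python3 -m pendant '[[[28,-27.5,0,0],[28,-27.5,0,0],[28,-27.5,0,0],[28,-27.5,0,0],[28,-27.5,0,0],[28,-27.5,0,0],[28,-27.5,0,0],[28,-27.5,0,0],[28,-27.5,0,0],[28,-27.5,0,0],[28,-27.5,0,0],[28,-27.5,0,0],[28,-27.5,0,0],[28,-27.5,0,0],[28,-27.5,0,0],[28,-27.5,0,0],[28,-27.5,0,0],[28,-27.5,0,0],[0,0,0,-0.08],[0,0,0,0]]]' 0 40
cat > w.py <<'E'
from h import *
from scipy.spatial.transform import Rotation as R
s=arm.observe();q=s['tcp_rot'];r=R.from_quat([q[1],q[2],q[3],q[0]]);M=r.as_matrix()
print('t',s['time'],'p',np.array(s['ee_pos']).round(4),'yaw',round(np.arctan2(M[1,0],M[0,0]),4),'tilt',M[:2,2].round(4),'j',np.array(s['joint_positions']).round(3),'F',np.array(s['wrist_force']).round(1),'T',np.array(s['wrist_torque']).round(2),s['grip_width'],s['grasp_force'])
dl=np.array([.5193,.021,.078])-s['ee_pos'];print('to grasp, tool mm',(M.T@dl*1000).round(1))
E
python3 w.py
```

```text
time: 2.6
ee_pos: [0.5198, 0.0204, 0.2307]
tcp_rot: [-0.0, 0.983, 0.184, -0.001]
wrist_force: [-0.4, -0.1, 0.1]
grip_width: 0.0855
grasp_force: 0.0
t 2.6 p [0.5198 0.0204 0.2307] yaw 0.3709 tilt [-0.0013  0.    ] j [-0.085  0.092 -0.251  1.229 -0.     2.686] F [-0.4 -0.1  0.1] T [-0.04  0.02  0.02] 0.08545972065256245 0.0
to grasp, tool mm [ -0.   -0.6 152.7]
```

```bash
python3 -m pendant '[[[0,-0.6,30,0],[0,0,30,0],[0,0,30,0],[0,0,30,0],[0,0,16,0],[0,0,16,0],[0,0,0,0]]]' 0 40 && python3 w.py && python3 -m pendant '[[[0,0,0,0],[0,0,0,0],[0,0,0,0],[0,0,0,0],[0,0,0,0],[0,0,0,0],[0,0,0,0],[0,0,0,0]]]' 1 40 && python3 w.py
```

```text
time: 3.48
ee_pos: [0.5191, 0.0204, 0.0784]
tcp_rot: [-0.0, 0.983, 0.184, -0.001]
wrist_force: [0.2, -0.2, -1.8]
grip_width: 0.0853
grasp_force: 0.0
t 3.475 p [0.5191 0.0204 0.0784] yaw 0.3702 tilt [-0.002   0.0002] j [-0.085  0.225 -0.443  0.905  0.     2.686] F [ 0.2 -0.2 -1.8] T [ 0.01 -0.01 -0.  ] 0.08528302273462228 0.0
to grasp, tool mm [ 0.4 -0.4  0.4]
time: 4.47
ee_pos: [0.5204, 0.021, 0.0801]
tcp_rot: [-0.0, 0.983, 0.185, 0.001]
wrist_force: [-2.2, 3.3, 5.4]
grip_width: 0.0333
grasp_force: 42.7
t 4.475 p [0.5204 0.021  0.0801] yaw 0.3711 tilt [0.0012 0.0009] j [-8.400e-02  2.240e-01 -4.410e-01  9.050e-01  1.000e-03  2.686e+00] F [-2.2  3.3  5.4] T [ 0.38  0.24 -0.  ] 0.03330237864227708 42.71206855773926
to grasp, tool mm [-1.  -0.4  2.1]
```

Gripped, and the arm is softly compliant. I'll add a small downward push and turn backward in steps, watching the height.

```bash
python3 -m pendant '[[[0,0,1.5,0],[0,0,1.5,0],[0,0,0,0]]]' && python3 -m pendant '[[[0,0,0,-0.1],[0,0,0,-0.1],[0,0,0,-0.1],[0,0,0,0]]]' && python3 w.py && python3 -m pendant '[[[0,0,0,-0.1],[0,0,0,-0.1],[0,0,0,0]]]'
```

```text
time: 4.85
ee_pos: [0.5205, 0.021, 0.0794]
tcp_rot: [-0.0, 0.983, 0.185, 0.001]
wrist_force: [-7.4, 2.3, 20.9]
grip_width: 0.0334
grasp_force: 44.8
time: 5.35
ee_pos: [0.5204, 0.0213, 0.0789]
tcp_rot: [-0.001, 0.944, 0.33, 0.001]
wrist_force: [-5.6, 3.5, 18.6]
grip_width: 0.0334
grasp_force: 45.7
t 5.35 p [0.5204 0.0213 0.0789] yaw 0.672 tilt [0.0013 0.0017] j [-8.400e-02  2.250e-01 -4.420e-01  9.030e-01  2.000e-03  2.385e+00] F [-5.6  3.5 18.6] T [0.75 1.27 0.11] 0.03341118688333742 45.7263457775116
to grasp, tool mm [-1.  -0.5  0.9]
time: 5.72
ee_pos: [0.5203, 0.0215, 0.0789]
tcp_rot: [-0.001, 0.906, 0.423, 0.001]
wrist_force: [-7.8, 4.1, 19.5]
grip_width: 0.0332
grasp_force: 46.2
```

```bash
for i in 1; do python3 -m pendant '[[[0,0,0,-0.1],[0,0,0,-0.1],[0,0,0,0]]]' | grep -E "ee_pos|wrist|rot"; done; python3 -m pendant '[[[0,0,0,-0.1],[0,0,0,-0.1],[0,0,0,0]]]'| grep -E "ee_pos|wrist|rot"
```

```text
ee_pos: [0.5202, 0.0215, 0.0788]
tcp_rot: [-0.001, 0.86, 0.511, 0.001]
wrist_force: [-6.8, 2.8, 19.1]
ee_pos: [0.52, 0.0216, 0.0754]
tcp_rot: [-0.001, 0.805, 0.593, 0.001]
wrist_force: [2.2, 4.6, -6.2]
```

The support force fell from +19 to −6 N between 0.7 and 0.9 rad backward, so it is off the thread start. I'll follow it down.

```bash
python3 -m pendant '[[[0,0,1.5,0],[0,0,1.5,0],[0,0,0,0],[0,0,0,0]]]'| grep -E "ee_pos|wrist|rot"; python3 -m pendant '[[[0,0,0,0],[0,0,0,0],[0,0,0,0],[0,0,0,0]]]' 0.3; python3 w.py;  python3 - <<'E'
from h import *
save('scene','s2')
im=cv2.imread('pics/s2.png');cv2.imwrite('pics/s2c.png',cv2.resize(im[120:300,180:420],(800,600)))
E
```

```text
ee_pos: [0.52, 0.0215, 0.0742]
tcp_rot: [-0.001, 0.805, 0.593, 0.001]
wrist_force: [-1.7, 4.9, 5.3]
time: 7.48
ee_pos: [0.5198, 0.0202, 0.0732]
tcp_rot: [0.0, 0.805, 0.593, -0.0]
wrist_force: [-0.0, -0.1, -0.7]
grip_width: 0.0599
grasp_force: 0.0
t 7.475 p [0.5198 0.0202 0.0732] yaw 1.2703 tilt [-0.0003 -0.0004] j [-0.085  0.232 -0.448  0.892 -0.     1.786] F [-0.  -0.1 -0.7] T [0.06 0.06 0.01] 0.059926721162683855 0.0
to grasp, tool mm [ 0.6 -0.7 -4.8]
```

View pics/s2c.png

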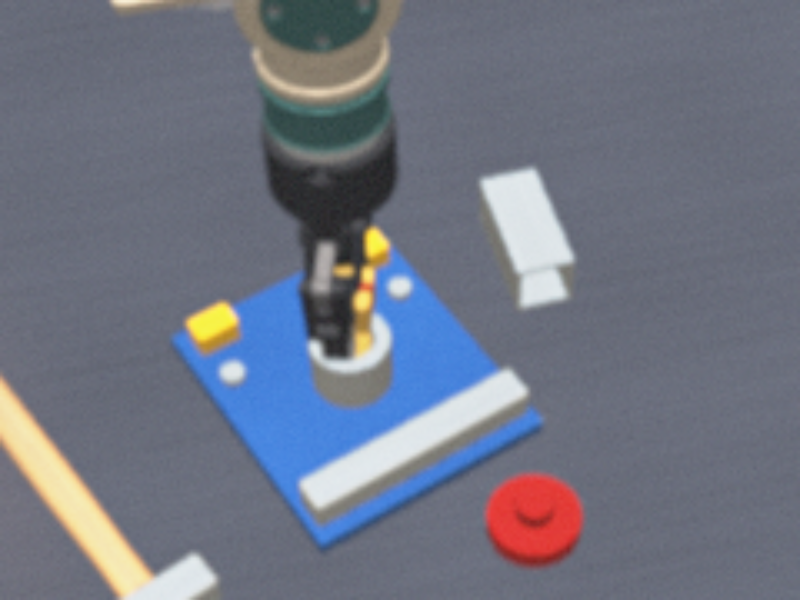

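```bash
cat > m.py <<'E'
from h import *
import sys
from scipy.spatial.transform import Rotation as R
m=arm.camera_model('wrist');s=arm.observe();im,d=arm.camera('wrist');q=s['tcp_rot'];M=R.from_quat([q[1],q[2],q[3],q[0]]).as_matrix()
v,u=np.nonzero(d>0);p=cv2.undistortPoints(np.stack([u,v],1).astype(float)[:,None],np.array(m['mtx']),np.array([m['k1'],0,0,0,0.]))[:,0];D=d[v,u]
c=np.stack([p[:,0]*D,-p[:,1]*D,-D],1);T=np.array(m['T_tool_cam'])
W=(c@T[:3,:3].T+T[:3,3])@M.T+s['ee_pos']
hsv=cv2.cvtColor(im,cv2.COLOR_RGB2HSV)[v,u]
k=(np.hypot(W[:,0]-.5195,W[:,1]-.021)<.03)&(W[:,2]>.088)&(W[:,2]<.12)&(hsv[:,1]>120)
Q=W[k];top=np.median(Q[Q[:,2]>np.percentile(Q[:,2],50)][:,2]);Q=Q[abs(Q[:,2]-top)<.003]
print('top z',len(Q),np.median(Q[:,2]),cv2.minAreaRect((Q[:,:2]*1000).astype(np.float32)))
B=W[(np.hypot(W[:,0]-.5195,W[:,1]-.021)<.032)&(W[:,2]>.045)&(W[:,2]<.062)];print('boss z',len(B),np.median(B[:,2]) if len(B) else 0)
cv2.imwrite(f'pics/{sys.argv[1]}.png',im[:,:,::-1])
E
python3 m.py w1
```

```text
top z 7332 0.10540974129301167 ((514.7852172851562, 23.64958953857422), (35.3350944519043, 46.578895568847656), 73.29602813720703)
boss z 3710 0.05354880557780024
```

View pics/w1.png

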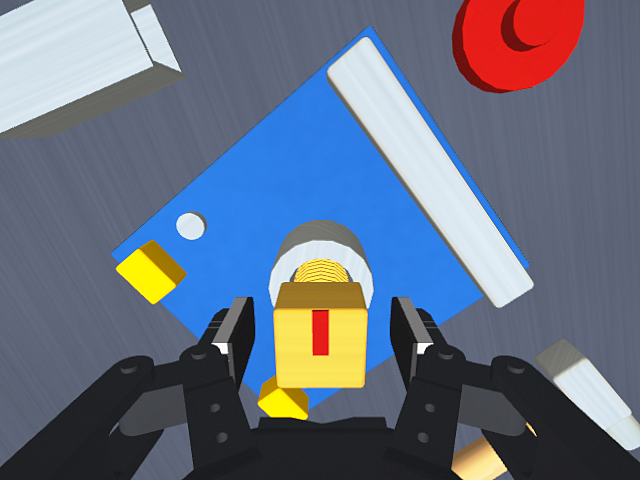

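The head top is at 0.1054, level with the 6 mm drop. It sits centred between the open fingers with its stripe toward (320,330), aligned with the tool. I'll rewind the open hand half a turn, grip and turn forward.

```bash
python3 -m pendant '[[[0,0,0,-0.17],[0,0,0,-0.17],[0,0,0,-0.17],[0,0,0,-0.17],[0,0,0,-0.17],[0,0,0,-0.17],[0,0,0,-0.17],[0,0,0,-0.17],[0,0,0,-0.17],[0,0,0,-0.17],[0,0,0,-0.17],[0,0,0,-0.17],[0,0,0,-0.17],[0,0,0,-0.17],[0,0,0,-0.17],[0,0,0,-0.17],[0,0,0,-0.17],[0,0,0,-0.17],[-1,0,0,-0.08],[0,0,0,0]]]' >/dev/null; python3 w.py; python3 -m pendant '[[[0,0,0,0],[0,0,0,0],[0,0,0,0],[0,0,0,0],[0,0,0,0]]]' 1 40; python3 w.py
```

```text
t 10.075 p [0.5203 0.0214 0.0733] yaw -1.8734 tilt [-0.0001 -0.0002] j [-0.083  0.232 -0.447  0.892 -0.    -1.351] F [ 0.7  1.4 -0.4] T [-0.01 -0.03 -0.  ] 0.06014037773914539 0.0
to grasp, tool mm [ 0.7  0.8 -4.7]
time: 10.7
ee_pos: [0.5199, 0.0215, 0.0734]
tcp_rot: [-0.0, -0.593, 0.805, 0.0]
wrist_force: [-2.4, 0.4, 4.5]
grip_width: 0.0335
grasp_force: 41.6
t 10.7 p [0.5199 0.0215 0.0734] yaw -1.8724 tilt [-0.0006  0.0001] j [-0.083  0.232 -0.447  0.893  0.    -1.352] F [-2.4  0.4  4.5] T [0.02 0.53 0.05] 0.0335418147345971 41.598708629608154
to grasp, tool mm [ 0.7  0.4 -4.6]
```

Forward half a turn: 20 rows of 0.157 rad and 0.15 mm, first a short check.

```bash
python3 -m pendant '[[[0,0,0.15,0.157],[0,0,0.15,0.157],[0,0,0.15,0.157],[0,0,0.15,0.157],[0,0,0.15,0.157],[0,0,0,0]]]'; python3 w.py
```

```text
time: 11.45
ee_pos: [0.5202, 0.0211, 0.0727]
tcp_rot: [-0.0, -0.24, 0.971, -0.0]
wrist_force: [-2.8, -0.6, 3.7]
grip_width: 0.0336
grasp_force: 41.6
t 11.45 p [0.5202 0.0211 0.0727] yaw -2.6562 tilt [-0.0002 -0.0009] j [-0.083  0.233 -0.447  0.891 -0.001 -0.569] F [-2.8 -0.6  3.7] T [-0.27  0.56 -0.07] 0.0336210432557336 41.58508658409119
to grasp, tool mm [ 0.8  0.3 -5.3]
```

```bash
python3 -m pendant '[[[0,0,0.15,0.157],[0,0,0.15,0.157],[0,0,0.15,0.157],[0,0,0.15,0.157],[0,0,0.15,0.157],[0,0,0.15,0.157],[0,0,0.15,0.157],[0,0,0.15,0.157],[0,0,0.15,0.157],[0,0,0.15,0.157],[0,0,0.15,0.157],[0,0,0.15,0.157],[0,0,0.15,0.157],[0,0,0.15,0.157],[0,0,0.15,0.157],[0,0,0,0]]]' >/dev/null; python3 w.py; python3 -m pendant '[[[0,0,0,0],[0,0,0,0],[0,0,0,0],[0,0,0,0]]]' 0.3 >/dev/null; python3 w.py; python3 m.py w2
```

```text
t 13.45 p [0.519  0.0208 0.0703] yaw 1.272 tilt [-0.0026 -0.0015] j [-0.083  0.235 -0.45   0.888 -0.002  1.786] F [-3.5 -1.7  5.3] T [-0.4   1.13 -0.15] 0.033515586427570375 41.92794620990753
to grasp, tool mm [ 0.2  0.2 -7.7]
t 13.95 p [0.5204 0.0215 0.0702] yaw 1.2712 tilt [0.0002 0.0001] j [-0.083  0.236 -0.449  0.885  0.     1.787] F [-0.5  0.9  0. ] T [ 0.04 -0.03  0.  ] 0.05984906193404983 0.0
to grasp, tool mm [-0.8 -0.9 -7.8]
top z 7341 0.1025101565364274 ((514.809326171875, 23.803192138671875), (35.15144729614258, 46.48435592651367), 72.79370880126953)
boss z 3869 0.05352162405275836
```

The head went from 0.1054 to 0.1025, exactly 3 mm for the half turn. Rewind, regrip and do the second half.

```bash
python3 -m pendant '[[[0,0,0,-0.17],[0,0,0,-0.17],[0,0,0,-0.17],[0,0,0,-0.17],[0,0,0,-0.17],[0,0,0,-0.17],[0,0,0,-0.17],[0,0,0,-0.17],[0,0,0,-0.17],[0,0,0,-0.17],[0,0,0,-0.17],[0,0,0,-0.17],[0,0,0,-0.17],[0,0,0,-0.17],[0,0,0,-0.17],[0,0,0,-0.17],[0,0,0,-0.17],[0,0,0,-0.17],[0,0,0,-0.08],[0,0,0,0]]]' >/dev/null; python3 w.py; python3 -m pendant '[[[0,0,0,0],[0,0,0,0],[0,0,0,0],[0,0,0,0],[0,0,0,0]]]' 1 40 >/dev/null; python3 w.py
python3 -m pendant '[[[0,0,0.15,0.157],[0,0,0.15,0.157],[0,0,0.15,0.157],[0,0,0.15,0.157],[0,0,0.15,0.157],[0,0,0.15,0.157],[0,0,0.15,0.157],[0,0,0.15,0.157],[0,0,0.15,0.157],[0,0,0.15,0.157],[0,0,0,0]]]' >/dev/null; python3 w.py
```

```text
t 16.5 p [0.5203 0.0215 0.0703] yaw -1.8732 tilt [0.0001 0.    ] j [-0.083  0.236 -0.449  0.885  0.    -1.351] F [ 0.6  0.7 -0.4] T [ 0.   -0.02  0.03] 0.05964794018864743 0.0
to grasp, tool mm [ 0.8  0.8 -7.7]
t 17.125 p [0.5199 0.0216 0.0704] yaw -1.8724 tilt [-0.0006  0.0004] j [-0.083  0.236 -0.45   0.886  0.    -1.352] F [-3.2  1.7  3.4] T [ 0.28  0.53 -0.05] 0.03333078901915068 41.74636423587799
to grasp, tool mm [ 0.8  0.4 -7.6]
t 18.5 p [0.5201 0.0207 0.0687] yaw 2.842 tilt [-0.0005 -0.0019] j [-0.083  0.238 -0.451  0.882 -0.002  0.216] F [-1.4 -1.2  3. ] T [-0.56  0.5  -0.09] 0.03331152282881945 41.59930944442749
to grasp, tool mm [ 0.8  0.  -9.3]
```

```bash
python3 -m pendant '[[[0,0,0.15,0.157],[0,0,0.15,0.157],[0,0,0.15,0.157],[0,0,0.15,0.157],[0,0,0.15,0.157],[0,0,0.15,0.157],[0,0,0.15,0.157],[0,0,0.15,0.157],[0,0,0.15,0.157],[0,0,0.15,0.157],[0,0,0,0],[0,0,0,0],[0,0,0,0],[0,0,0,0]]]' >/dev/null; python3 w.py;  python3 m.py w3
```

```text
t 20.25 p [0.5191 0.0206 0.0673] yaw 1.273 tilt [-0.0025 -0.002 ] j [-0.083  0.239 -0.453  0.881 -0.002  1.785] F [-3.9 -2.2  5.8] T [-0.46  1.07 -0.11] 0.03319413321864577 41.9037652015686
to grasp, tool mm [  0.4   0.1 -10.7]
top z 7411 0.09929006370948215 ((520.4508056640625, 22.407958984375), (34.712242126464844, 34.79792785644531), 72.0308837890625)
boss z 3495 0.05351796241456379
```

View pics/w3.png

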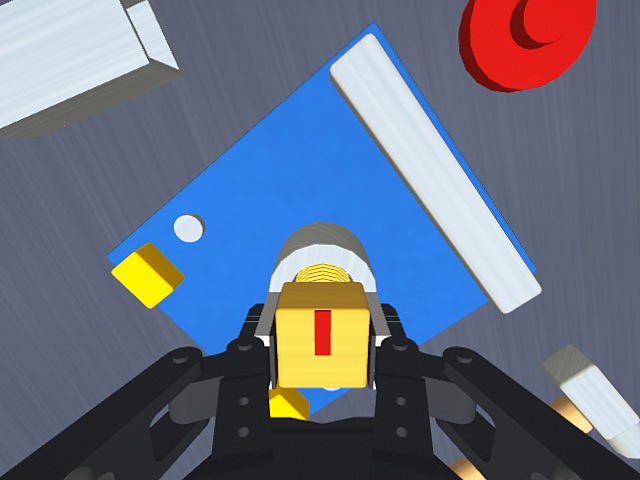

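The head is gripped by both pads at about (322,335). Its top is at 0.0993, about 12 mm below the start, and the stripe is back at its orientation after the drop, so one full turn is done.

```bash
python3 -c "from plant import arm; print(arm.sign_off())"
```

```text
the job is handed in; nothing more can be done
None
```

I turned the bolt backward until it dropped about 6 mm, then screwed it forward one full turn (about 12 mm sunk in all), and handed in with its head still gripped at about 42 N; the offcut, hammer and magnet were not touched. The hand-in gave no verdict.

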